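# Open the wide sample canister

### The arm

A 6-joint arm with a two-finger parallel gripper is mounted at the origin on the work surface. World frame = base frame: x ahead of the robot, y to its left, z up, the work surface at z = 0. Lengths are in m, angles in rad, forces in N, time in s.
With the tool pointing down it reaches from about 0.375 to 0.9 m from the base axis. Payload 3.1 kg.
Tool frame: the origin (TCP) lies at the very end of the fingers, on their centre line; the grasp point (between the pads) lies 19 mm behind it (manip.grasp_offset is the distance from the TCP to the grasp point, in m); y points along the fingers, z is the direction in which the jaws open and shut, and the axes are right-handed (so a half turn about y gives the same grasp; the last joint's range is limited). The gripper opens to 85 mm and grips with 20 to 120 N. Pads are 22 mm wide; open, the fingers measure 114 mm over their backs; the gripper's body (76 mm by 85 mm) begins 54 mm behind the grasp point. The pads swing forward as they close: fully open they stand 13 mm farther back than shut.
Start: joints at [1.085, 0.527, 1.433, -0, 1.181, -0.178], TCP at [0.189, 0.596, 0.231] pointing down, gripper open.
Joint ranges: [-3.08, 3.08], [-0.75, 2.2], [0.22, 2.44], [-1.43, 4.57], [0, 2.65], [-2.85, 2.85]. Speed limits (rad/s): [2.79, 2.79, 3.14, 3.14, 3.14, 3.14].

### API

Orientations are given as a unit quaternion [x, y, z, w].
In Python, from station import manip gives the robot as it stands.
- The arm moves only by the tool apply_moves, never from a script. Its argument "motion" is a list of rows, each a list of 5 numbers: the finger opening in mm, from 0 to 85.4, then the shift along the tool's x, y, z in units of 30 mm (1.0 is 30 mm), then the turn about the tool's y in units of 10 degrees (1.0 is 10 degrees). In form: [[fingers, x, y, z, twist], ...]. A call has 1 to 12 rows; each row is the pose to reach, as a shift and turn from the pose commanded when the call began, along the tool's axes at that moment; what a row does not reach only later rows make up. A row lasts 1/8 s, in which the tool goes at most 62.5 mm and 10.7 degrees, less where a joint would pass 70% of its speed; a pose out of reach is approached as far as the arm can. A call with a gripper value outside its range is refused whole. The fingers move at their own pace and stop on an object; "squeeze" is the grip in N (left out, the last holds). Time passes only in rows, so rows that repeat a pose let the fingers close. It gives the time, the measured TCP pose, the force and the opening at its end, in the units of the state.
- manip.sense(): the state, without advancing time (a new reading comes with each control period).
- manip.snapshot(name): name is "scene" or "top" or "wrist"; returns the picture (480x640x3 uint8, red, green, blue); there is no depth.
- manip.get_calibration(name): a dict with "intrinsics" (3x3 intrinsics, pixels), "extrinsics" (4x4, takes a point from camera to world coordinates). Camera axes: x right, y up, looking along -z (the intrinsics and any distortion apply to the point x, -y, -z); pixel columns grow to the right and rows downward; lengths in m; the calibration is good to about 2 mm. A picture is of the moment at which its call begins: read the wrist's pose just before it. get_calibration takes no time and is no camera call; for the wrist camera it gives the pose at the moment of the call.
- manip.sign_off(): hands the job in, once; it reports no verdict.
The state is a dict: "t": time; "q": joint angles; "qd": joint speeds; "tau": joint torques, N m; "tcp_pos": TCP position; "tool_rot": TCP orientation; "force": force on the tool from outside, world axes, zero at the start; "ft_torque": the same for the moment, N m; "finger_gap": opening from 0.0 (shut) to 1.0 (fully open).
Only numpy, scipy, OpenCV 4.12 (cv2) and the standard library are available. Lean on these libraries where they do the work, as an engineer would, in place of code of your own. Each camera call takes 0.05 s, during which the arm holds its last target.

### The job

Two steel canisters with loose, black-knobbed lids stand on the lab bench. Open the wide, low one: lift its lid straight off by the knob and set it down gently in the grey tray, knob up and lying flat. Leave the canister standing where it is, and leave the narrow, taller one shut and where it is.

Things in the scene. Friction and masses are not known exactly. Their poses are not given: they have to be found in the camera images.
- wide_lid_knob (a point): Wide canister's loose lid (about 0.22 kg): steel disc 156 mm across, 7 mm thick, over a plug 130 mm across, 7 mm deep, that sits in the mouth with 4 mm of play. On it an upright black cylindrical knob, 26 mm across, 44 mm tall. The point: on the axis, half-way up the knob, 22 mm above the disc's top, 36 mm above the plug's underside; z up the knob. It lifts straight off.
- wide: The wide canister: upright round steel can, 150 mm across, 100 mm tall, 6 mm wall, open-topped under its lid and holding capped tubes below 80 mm; loose, about 0.85 kg. Origin: centre of its underside on the bench, z up.
- tray: Shallow square grey tray fixed to the bench, empty, 220 x 220 mm outside, rim 20 mm high, walls and floor 4 mm thick. Origin: centre of its underside on the bench; x and y along its sides, z up.
- narrow_lid_knob (a point): Lid of the narrow canister, to be left alone: same make, the point at the middle of its knob (26 x 44 mm), lid 106 mm across. Its canister is 100 mm across and 130 mm tall; the knob's top is 181 mm above the bench.
There are look-alikes about, which are no part of the job. What is shaped like the part that bears wide_lid_knob but pink is not meant.

How it is judged:
On the way:
1. the wide canister's lid is held by its knob, clear above the canister (z of wide_lid_knob in the frame of wide above 0.15 m and distance between the grasp point and wide_lid_knob below 0.035 m and contact force between the fingers and wide_lid above 0.5 N), for 0.1 s.
At the end, for the whole second after the job is handed in: The wide canister's lid lies flat on the tray's floor, wholly inside the rim (within 45 mm of the tray's centre), knob up and at rest; the wide canister stands upright within 30 mm of where it was; the narrow canister's lid is still on, within 20 mm of where it was (horizontal distance between wide_lid_knob and tray below 0.045 m and z of wide_lid_knob in the frame of tray between 0.036 and 0.0435 m and angle between wide_lid_knob's own z axis and vertical below 0.12 rad and linear speed of wide_lid below 0.02 m/s and distance of wide from where it was at the start of the episode below 0.03 m and angle between each of wide, narrow_lid_knob's own z axis and vertical below 0.1 rad and distance of narrow_lid_knob from where it was at the start of the episode below 0.02 m); the robot touches nothing.
It fails at once if the wide canister's lid is dropped or thrown (it moves faster than 0.5 m/s while not held) (linear speed of wide_lid above 0.5 m/s and contact force between the fingers and wide_lid below 0.05 N).
It fails at once if the narrow canister's lid is shifted by more than 20 mm (distance of narrow_lid_knob from where it was at the start of the episode above 0.02 m).
It fails at once if the wide canister is knocked over (angle between wide's own z axis and vertical above 0.5 rad).
It also fails if it takes over 42 s, if anything falls off the work surface, if the arm or the gripper's body presses on something with over 40 N, if the wrist force passes 120 N, or if a joint passes its speed limit or range.

## Working session

There is one attempt and no reset: what is moved stays moved. The work goes in short steps, Python scripts to look and compute and a tool call to move; the robot and the scene stay as the last step left them, time stands still between calls to the robot, and variables do not carry over. Pictures are saved under pics/ and viewed, and the job is handed in when it is done.

Besides the shell and the picture viewer there is one more tool, called as a command line: name --pt "numbers of a row" for each row, then --argument value for the rest. apply_moves: Moves the arm, as the interface text tells. Its arguments: {"type":"object","properties":{"motion":{"type":"array"},"squeeze":{"type":"number"}},"required":["motion"]}

```bash
mkdir -p pics; python3 - <<'E'
from station import manip
import cv2,numpy as np
s=manip.sense(); print(s)
for n in ["scene","top"]:
    im=manip.snapshot(n); cv2.imwrite(f"pics/{n}0.png",im[:,:,::-1])
    c=manip.get_calibration(n); print(n,c)
print(manip.grasp_offset)
E
```

```text
{'t': 0.0, 'q': array([ 1.08552930e+00,  5.28480024e-01,  1.43390223e+00, -1.79505228e-06,
        1.18140551e+00, -1.78503856e-01]), 'qd': array([ 0.0007207 ,  0.0001458 ,  0.00036797, -0.00194368,  0.00077456,
       -0.00189431]), 'tau': array([ 2.02096329e-03, -4.42339110e+01, -1.78031820e+01, -1.93272622e-04,
        8.33933445e-03, -8.38038972e-06]), 'tcp_pos': array([0.18836823, 0.59518477, 0.23032514]), 'tool_rot': array([ 0.69953895, -0.10828441,  0.10777978, -0.6980711 ]), 'force': array([-0.1337205 , -0.68029922,  0.40882292]), 'ft_torque': array([0.02358587, 0.00532453, 0.02116847]), 'finger_gap': 1.003815328514573}
scene {'intrinsics': array([[523.81506676,   0.        , 316.91655928],
       [  0.        , 523.81506676, 233.76276556],
       [  0.        ,   0.        ,   1.        ]]), 'extrinsics': array([[-0.58115397, -0.64029697,  0.50227468,  1.15285223],
       [ 0.81371217, -0.46594138,  0.34752141,  0.36090864],
       [ 0.01151366,  0.61067047,  0.79180112,  1.26258386],
       [ 0.        ,  0.        ,  0.        ,  1.        ]])}
top {'intrinsics': array([[549.20816527,   0.        , 314.20203542],
       [  0.        , 549.20816527, 234.1614694 ],
       [  0.        ,   0.        ,   1.        ]]), 'extrinsics': array([[-0.02957479,  0.98372489, -0.17723058,  0.22901876],
       [-0.99955972, -0.02952937,  0.0028945 , -0.11248027],
       [-0.00238611,  0.17723815,  0.9841651 ,  1.3178136 ],
       [ 0.        ,  0.        ,  0.        ,  1.        ]])}
0.0187
```

View pics/scene0.png

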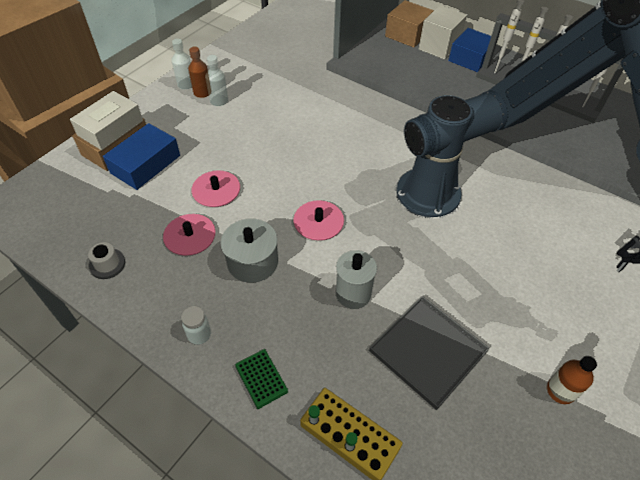

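View pics/top0.png

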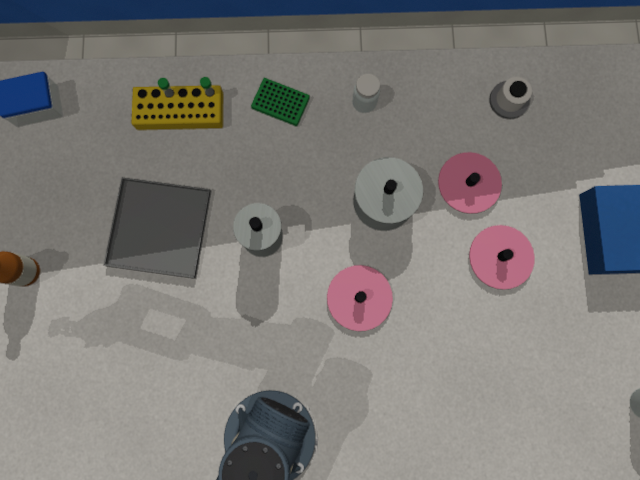

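The wide canister is at top (389,190) and scene (249,245), with its knob at top (391,187). The narrow one is at top (257,226). The tray is at top (159,228). The pink discs are decoys. Next I measure.

```bash
cat > h.py <<'E'
import numpy as np,cv2
from station import manip
def ray(n,u,v,c=None):
    c=c or manip.get_calibration(n);K=c["intrinsics"];E=c["extrinsics"]
    d=np.array([(u-K[0,2])/K[0,0],-(v-K[1,2])/K[1,1],-1.]); return E[:3,3],E[:3,:3]@d
def onz(n,u,v,z,c=None):
    o,d=ray(n,u,v,c); return o+d*(z-o[2])/d[2]
def tri(a,b):
    A=np.zeros((3,3));y=np.zeros(3)
    for o,d in (a,b):
        d=d/np.linalg.norm(d);P=np.eye(3)-np.outer(d,d);A+=P;y+=P@o
    return np.linalg.solve(A,y)
def proj(n,p):
    c=manip.get_calibration(n);K=c["intrinsics"];E=c["extrinsics"]
    q=E[:3,:3].T@(np.array(p)-E[:3,3]);return K[0,0]*q[0]/-q[2]+K[0,2],K[1,1]*-q[1]/-q[2]+K[1,2]
E
python3 - <<'E'
from h import *
R={}
for n,seeds in {"top":{"wide":(391,187),"narrow":(257,224)},"scene":{"wide":(249,235),"narrow":(357,262)}}.items():
    im=cv2.imread(f"pics/{n}0.png"); m=(im.max(2)<45).astype(np.uint8)
    k,l,st,ce=cv2.connectedComponentsWithStats(m)
    for o,(u,v) in seeds.items():
        i=l[v,u]; print(n,o,i,st[i],ce[i]); R[n,o]=ce[i]
for o in("wide","narrow"):
    print(o,tri(ray("top",*R["top",o]),ray("scene",*R["scene",o])), onz("top",*R["top",o],.129 if o=="wide" else .159),onz("scene",*R["scene",o],.129 if o=="wide" else .159))
# wide lid disc in top: grey blob
im=cv2.imread("pics/top0.png"); hsv=cv2.cvtColor(im,cv2.COLOR_BGR2HSV)
for p in [(375,180),(410,200),(380,160),(159,228),(120,300),(440,300),(389,222),(330,190)]: print(p,im[p[1],p[0]],hsv[p[1],p[0]])
# tray corners
g=im.max(2); m=((g<90)).astype(np.uint8); m[:, :100]=0; m[:170]=0; m[285:]=0; m[:,220:]=0
cs,_=cv2.findContours(m,cv2.RETR_EXTERNAL,cv2.CHAIN_APPROX_NONE); c=max(cs,key=cv2.contourArea)
r=cv2.minAreaRect(c); b=cv2.boxPoints(r); print(r,b)
W=np.array([onz("top",*q,.02) for q in b]);print(W,W.mean(0),np.linalg.norm(W-np.roll(W,1,0),axis=1))
v=cv2.resize(im[130:300,90:440],None,fx=2.2,fy=2.2,interpolation=2); cv2.imwrite("pics/crop.png",v)
E
```

```text
top wide 87 [384 180  13  14 134] [389.76865672 186.6119403 ]
top narrow 95 [249 217  13  14 132] [255.45454545 223.83333333]
scene wide 178 [243 227  10  16 126] [247.92063492 234.88095238]
scene narrow 184 [352 254  11  16 135] [356.84444444 261.33333333]
wide [ 0.54635322 -0.28793832  0.12672159] [ 0.54590202 -0.28787085  0.129     ] [ 0.54747339 -0.28633726  0.129     ]
narrow [0.46427522 0.01021973 0.15734046] [0.46406466 0.00979803 0.159     ] [0.46518291 0.01099233 0.159     ]
(375, 180) [133 138 134] [ 54   9 138]
(410, 200) [131 137 133] [ 50  11 137]
(380, 160) [134 139 136] [ 48   9 139]
(159, 228) [70 71 70] [60  4 71]
(120, 300) [135 141 144] [ 20  16 144]
(440, 300) [149 155 158] [ 20  15 158]
(389, 222) [118 123 120] [ 48  10 123]
(330, 190) [114 119 121] [ 21  15 121]
((157.5982666015625, 227.36126708984375), (94.80766296386719, 91.91857147216797), 8.746162414550781) [[103.75723 265.57803]
 [117.7341  174.72832]
 [211.4393  189.1445 ]
 [197.46243 279.9942 ]]
[[0.40184983 0.38632829 0.02      ]
 [0.62512797 0.36064812 0.02      ]
 [0.581726   0.13084653 0.02      ]
 [0.36085114 0.16313052 0.02      ]] [0.49238873 0.26023837 0.02      ] [0.22693201 0.22475009 0.23386429 0.22322178]
```

View pics/crop.png

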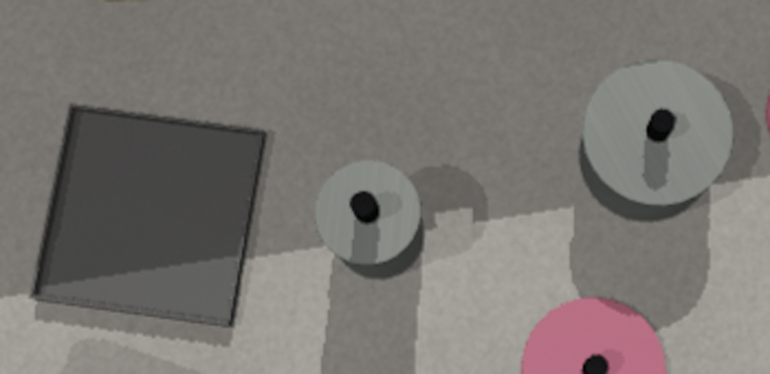

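```bash
cat >> h.py <<'E'
from scipy.spatial.transform import Rotation as Ro
def units(target_tcp):
    s=manip.sense(); R=Ro.from_quat(s["tool_rot"]).as_matrix()
    return np.round(R.T@(np.array(target_tcp)-s["tcp_pos"])/.03,2)
E
python3 - <<'E'
from h import *
c=[(122.7,177.7),(210.9,189.5),(195.9,278.2),(105.5,264.5)]
W=np.array([onz("top",*q,.02) for q in c]);print(W.round(3),W.mean(0),np.linalg.norm(W-np.roll(W,1,0),axis=1))
im=cv2.imread("pics/scene0.png")[280:420,350:500]; cv2.imwrite("pics/crops.png",cv2.resize(im,None,fx=4,fy=4,interpolation=2))
print(Ro.from_quat(manip.sense()["tool_rot"]).as_matrix().round(3))
for p in [(.35,.45,.31),(.5,.2,.31),(.55,-.05,.31),(.546,-.287,.30),(.546,-.287,.11)]: print(p,units(p))
E
```

```text
[[0.617 0.348 0.02 ]
 [0.581 0.132 0.02 ]
 [0.365 0.167 0.02 ]
 [0.404 0.382 0.02 ]] [0.49190182 0.25738256 0.02      ] [0.2156039  0.21910469 0.21842875 0.21893137]
[[ 0.953 -0.001  0.302]
 [-0.302 -0.002  0.953]
 [-0.    -1.    -0.002]]
(0.35, 0.45, 0.31) [ 6.6  -2.65 -2.99]
(0.5, 0.2, 0.31) [13.88 -2.64 -9.43]
(0.55, -0.05, 0.31) [ 17.98  -2.63 -16.87]
(0.546, -0.287, 0.3) [ 20.24  -2.28 -24.44]
(0.546, -0.287, 0.11) [ 20.25   4.05 -24.43]
```

View pics/crops.png

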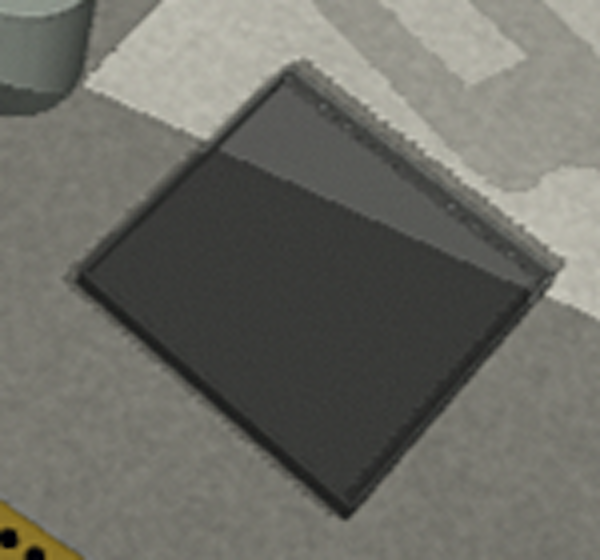

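The tray centre is at about (0.492, 0.257) and the wide knob at about (0.546, -0.287). I'm moving up and across.

apply_moves --pt "85 1.5 -1 -0.7 0" --pt "85 3 -2 -1.4 0" --pt "85 4.8 -2.65 -2.2 0" --pt "85 6.6 -2.65 -3 0" --pt "85 8 -2.65 -4.3 0" --pt "85 9.5 -2.65 -5.6 0" --pt "85 11 -2.65 -6.9 0" --pt "85 12.5 -2.65 -8.2 0" --pt "85 13.9 -2.65 -9.4 0" --pt "85 14.7 -2.65 -10.9 0" --pt "85 15.5 -2.65 -12.4 0" --pt "85 15.5 -2.65 -12.4 0" --squeeze 40

```text
t: 1.6
tcp_pos: [0.5202, 0.0976, 0.3103]
tool_rot: [0.699, -0.11, 0.11, -0.698]
force: [-0.2, 0.8, -0.6]
finger_gap: 0.991
```

```bash
python3 - <<'E'
from h import *
print(manip.sense()["t"],manip.sense()["q"].round(2),manip.sense()["tcp_pos"])
for p in [(.55,-.05,.31),(.546,-.287,.26),(.546,-.287,.11)]: print(p,units(p))
E
```

```text
1.6 [-0.03  0.31  1.57 -0.    1.26 -1.28] [0.52021831 0.09758202 0.31034506]
(0.55, -0.05, 0.31) [ 2.46  0.01 -4.38]
(0.546, -0.287, 0.26) [  4.76   1.69 -11.93]
(0.546, -0.287, 0.11) [  4.76   6.69 -11.93]
```

apply_moves --pt "85 1.2 0 -1.5 0" --pt "85 1.9 0 -3 0" --pt "85 2.5 0 -4.6 0" --pt "85 3.1 0 -6.4 0" --pt "85 3.7 0 -8.2 0" --pt "85 4.2 0.3 -10 0" --pt "85 4.7 1 -11.5 0" --pt "85 4.76 1.5 -11.9 0" --pt "85 4.76 1.5 -11.9 0" --pt "85 4.76 1.5 -11.9 0"

```text
t: 2.85
tcp_pos: [0.5484, -0.2808, 0.2663]
tool_rot: [-0.699, 0.107, -0.107, 0.699]
force: [0.7, -0.7, 0.3]
finger_gap: 0.994
```

```bash
python3 - <<'E'
from h import *
s=manip.sense();c=manip.get_calibration("wrist");im=manip.snapshot("wrist")
cv2.imwrite("pics/w1.png",im[:,:,::-1]); np.save("w1.npy",c,allow_pickle=True)
print(s["q"].round(2),s["tcp_pos"],c)
for z in(.129,.151,.107): print(z,proj("wrist",(.5463,-.2872,z)))
E
```

```text
[-0.65  0.48  1.42  0.    1.25 -1.92] [ 0.54840827 -0.28078288  0.26625875] {'intrinsics': array([[402.90451208,   0.        , 323.90688654],
       [  0.        , 402.90451208, 241.66656117],
       [  0.        ,   0.        ,   1.        ]]), 'extrinsics': array([[ 3.00602574e-01, -9.11852676e-01, -2.79576090e-01,
         4.77313527e-01],
       [ 9.53749277e-01,  2.87593994e-01,  8.74757717e-02,
        -2.57760955e-01],
       [ 6.39387857e-04, -2.92940936e-01,  9.56130325e-01,
         4.09394388e-01],
       [ 0.00000000e+00,  0.00000000e+00,  0.00000000e+00,
         1.00000000e+00]])}
0.129 (np.float64(313.64306767740845), np.float64(226.0770888317735))
0.151 (np.float64(312.8453260718594), np.float64(234.53220846051133))
0.107 (np.float64(314.3330290872256), np.float64(218.76431208973392))
```

View pics/w1.png

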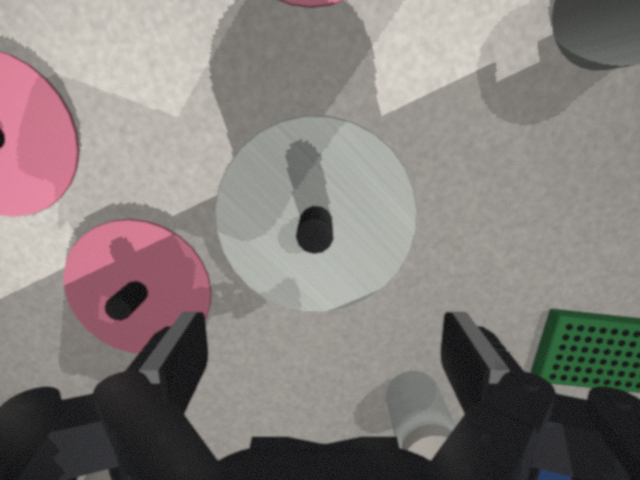

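The wrist view confirms it: the knob top is at (315,235) and the lid disc is centred near (316,214), both within about 1 mm of the prediction.

```bash
python3 - <<'E'
from h import *
print(units((.5466,-.2863,.115)))
E
```

```text
[-0.01  5.06 -0.19]
```

apply_moves --pt "85 0 0.5 -0.19 0" --pt "70 0 1.5 -0.19 0" --pt "60 0 2.5 -0.19 0" --pt "60 0 3.5 -0.19 0" --pt "60 0 4.3 -0.19 0" --pt "60 0 4.8 -0.19 0" --pt "60 0 5.05 -0.19 0" --pt "60 0 5.05 -0.19 0" --pt "60 0 5.05 -0.19 0"

```text
t: 4.03
tcp_pos: [0.5469, -0.2886, 0.1152]
tool_rot: [0.699, -0.107, 0.109, -0.698]
force: [0.2, 0.4, 0.4]
finger_gap: 0.705
```

```bash
python3 - <<'E'
from h import *
im=manip.snapshot("wrist")
cv2.imwrite("pics/w2.png",im[:,:,::-1]);print(manip.sense()["tcp_pos"],units((.5466,-.2863,.115)))
E
```

```text
[ 0.54686426 -0.28858542  0.11533387] [-0.03  0.01  0.07]
```

View pics/w2.png

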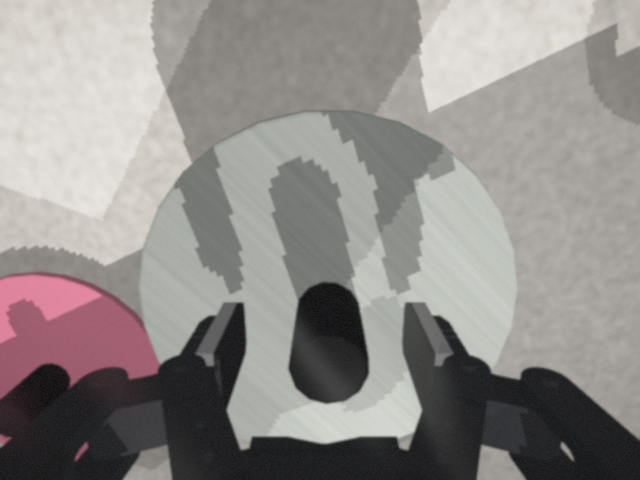

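The knob is between the pads, about 2 mm off centre in the closing direction. I'll correct that and close.

apply_moves --pt "60 0 0 0.07 0" --pt "40 0 0 0.07 0" --pt "30 0 0 0.07 0" --pt "15 0 0 0.07 0" --pt "15 0 0 0.07 0" --pt "15 0 0 0.07 0" --pt "15 0 0 0.07 0" --pt "15 0 0 0.07 0" --squeeze 45

```text
t: 5.08
tcp_pos: [0.547, -0.2863, 0.1146]
tool_rot: [0.699, -0.108, 0.108, -0.699]
force: [-0.8, 0.4, 4.3]
finger_gap: 0.293
```

```bash
python3 - <<'E'
from h import *
im=manip.snapshot("wrist")
cv2.imwrite("pics/w3.png",im[:,:,::-1]);s=manip.sense();print(s["tcp_pos"],s["finger_gap"],s["force"])
E
```

```text
[ 0.54699927 -0.28632061  0.11462858] 0.2937547642228448 [-0.75173978  0.29561285  4.90185427]
```

View pics/w3.png

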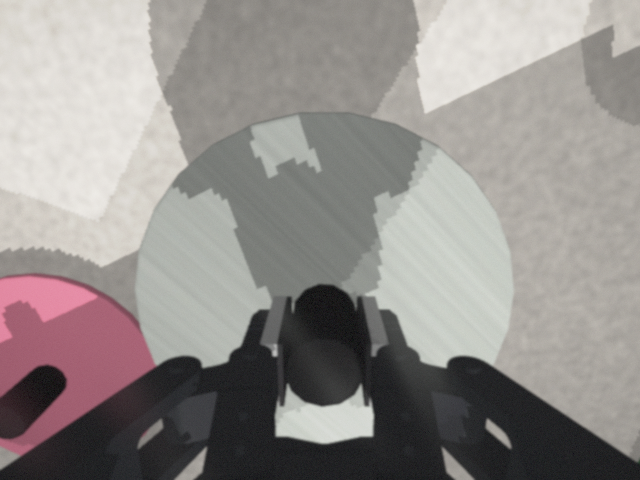

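Gripped, with the opening at about 25 mm. Lifting straight up.

apply_moves --pt "15 0 -0.15 0.07 0" --pt "15 0 -0.4 0.07 0" --pt "15 0 -0.8 0.07 0" --pt "15 0 -1.3 0.07 0" --pt "15 0 -1.9 0.07 0" --pt "15 0 -2.5 0.07 0" --pt "15 0 -3.2 0.07 0" --pt "15 0 -3.9 0.07 0" --pt "15 0 -4.6 0.07 0" --pt "15 0 -5.2 0.07 0" --pt "15 0 -5.5 0.07 0" --pt "15 0 -5.5 0.07 0"

```text
t: 6.62
tcp_pos: [0.5478, -0.2842, 0.2805]
tool_rot: [0.699, -0.107, 0.109, -0.698]
force: [-0.2, -0.3, -2.9]
finger_gap: 0.287
```

```bash
python3 - <<'E'
from h import *
im=manip.snapshot("wrist");cv2.imwrite("pics/w4.png",im[:,:,::-1])
im=manip.snapshot("scene");cv2.imwrite("pics/s4.png",im[:,:,::-1])
s=manip.sense();print(s["t"],s["tcp_pos"],s["finger_gap"],s["force"],s["q"].round(2))
for p in [(.56,-.05,.28),(.54,.1,.28),(.492,.257,.25),(.492,.257,.08)]: print(p,units(p))
E
```

```text
6.725 [ 0.54709364 -0.28380435  0.27884938] 0.2879539775276499 [ 0.75346414  0.43163535 -3.18436042] [-0.66  0.47  1.4   0.    1.28 -1.92]
(0.56, -0.05, 0.28) [-1.94 -0.03  7.56]
(0.54, 0.1, 0.28) [-4.09 -0.03 12.12]
(0.492, 0.257, 0.25) [-7.19  0.98 16.63]
(0.492, 0.257, 0.08) [-7.19  6.64 16.63]
```

View pics/w4.png

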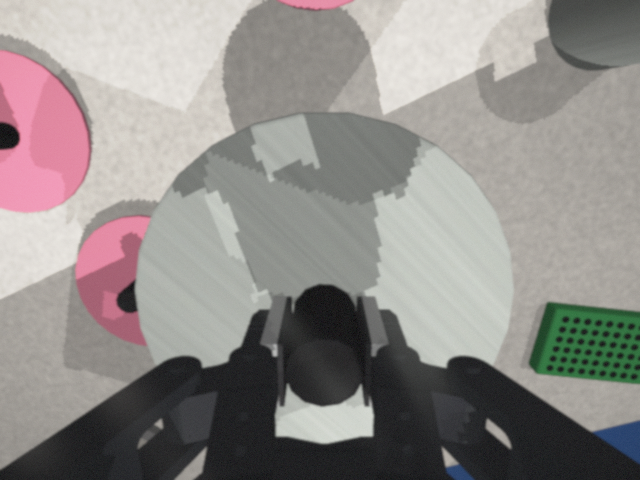

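View pics/s4.png

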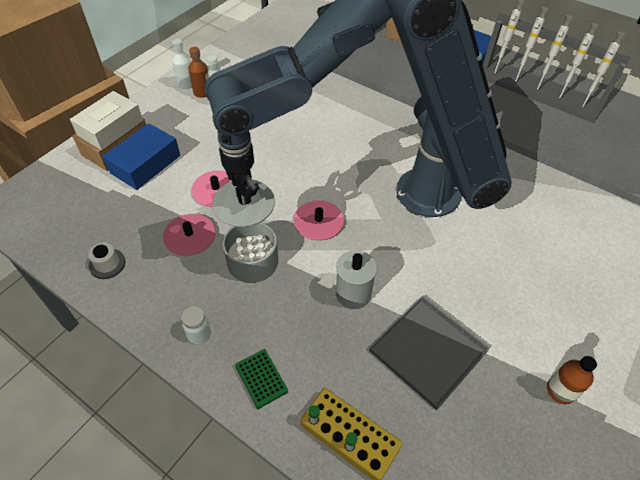

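The lid came off level, the grip is unchanged, and the canister stands open with its tubes showing. Carrying it across.

apply_moves --pt "15 -0.15 0 0.6 0" --pt "15 -0.4 0 1.6 0" --pt "15 -0.7 0 2.8 0" --pt "15 -1 0 4 0" --pt "15 -1.35 0 5.2 0" --pt "15 -1.65 0 6.4 0" --pt "15 -1.95 0 7.6 0" --pt "15 -2.5 0 8.8 0" --pt "15 -3.1 0 10 0" --pt "15 -3.6 0 11 0" --pt "15 -4 0 11.8 0" --pt "15 -4.1 0 12.1 0"

```text
t: 8.22
tcp_pos: [0.5384, 0.1013, 0.2788]
tool_rot: [-0.699, 0.108, -0.106, 0.699]
force: [0.1, -0.3, -2.6]
finger_gap: 0.29
```

```bash
python3 - <<'E'
from h import *
s=manip.sense();print(s["t"],s["tcp_pos"],s["finger_gap"],s["force"],s["q"].round(2))
for p in [(.492,.257,.20)]: print(p,units(p))
E
```

```text
8.225 [0.53835317 0.101347   0.27878203] 0.29003043206866397 [ 0.06923418 -0.3152419  -2.62819506] [-0.02  0.37  1.57  0.    1.21 -1.29]
(0.492, 0.257, 0.2) [-3.02  2.63  4.49]
```

apply_moves --pt "15 -0.4 0 0.5 0" --pt "15 -1.1 0 1.5 0" --pt "15 -1.8 0 2.6 0" --pt "15 -2.5 0 3.6 0" --pt "15 -2.9 0.3 4.3 0" --pt "15 -3 1 4.5 0" --pt "15 -3 1.8 4.5 0" --pt "15 -3 2.4 4.5 0" --pt "15 -3 2.6 4.5 0" --pt "15 -3 2.6 4.5 0"

```text
t: 9.48
tcp_pos: [0.4948, 0.2548, 0.2012]
tool_rot: [0.699, -0.108, 0.108, -0.699]
force: [0.2, -0.2, -3.3]
finger_gap: 0.288
```

```bash
python3 - <<'E'
from h import *
s=manip.sense();print(s["t"],s["tcp_pos"],s["finger_gap"],s["force"],s["q"].round(2))
for n in("scene","top","wrist"):
    cv2.imwrite(f"pics/{n}5.png",manip.snapshot(n)[:,:,::-1])
E
python3 -c "
import cv2,numpy as np
a=cv2.imread('pics/wrist5.png');b=cv2.imread('pics/scene5.png')
cv2.imwrite('pics/c5.png',np.vstack([cv2.resize(a,(400,300)),cv2.resize(b[250:450,320:587],(400,300))]))"
```

```text
9.475 [0.49483281 0.25483702 0.20121125] 0.28822153536579864 [ 0.24451799 -0.16590736 -3.3135608 ] [ 0.27  0.47  1.64  0.    1.03 -0.99]
```

View pics/c5.png

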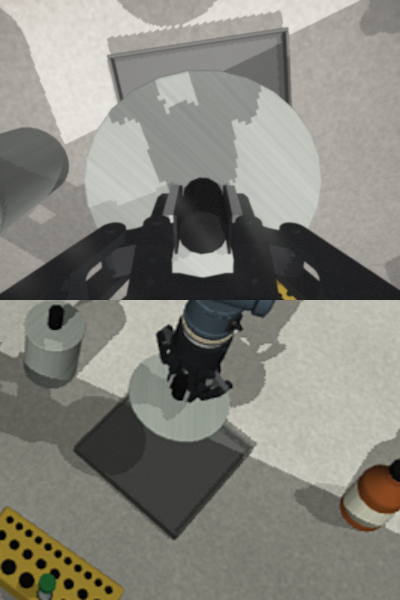

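The lid is over the tray and level. Descending to just above the rim, with a 2–3 mm correction.

apply_moves --pt "15 -0.1 0.4 0.05 0" --pt "15 -0.1 1.1 0.05 0" --pt "15 -0.1 1.9 0.05 0" --pt "15 -0.1 2.7 0.05 0" --pt "15 -0.1 3.5 0.05 0" --pt "15 -0.1 4.2 0.05 0" --pt "15 -0.1 4.6 0.05 0" --pt "15 -0.1 4.8 0.05 0" --pt "15 -0.1 4.8 0.05 0" --pt "15 -0.1 4.8 0.05 0"

```text
t: 10.88
tcp_pos: [0.493, 0.2575, 0.058]
tool_rot: [-0.699, 0.108, -0.109, 0.699]
force: [-0.2, -0.3, -2.8]
finger_gap: 0.292
```

```bash
python3 - <<'E'
from h import *
s=manip.sense();print(s["t"],s["tcp_pos"],s["finger_gap"],s["force"],s["q"].round(2))
a=manip.snapshot("wrist")[:,:,::-1];b=manip.snapshot("scene")[:,:,::-1]
cv2.imwrite('pics/c6.png',np.hstack([cv2.resize(a,(400,300)),cv2.resize(b[250:450,320:587],(400,300))]))
print(units((.492,.257,.0255)))
E
```

```text
10.875 [0.49301077 0.25747535 0.05800879] 0.2921304456537191 [-0.21941604 -0.34777389 -2.83673223] [ 0.28  0.69  1.74  0.    0.71 -0.98]
[-0.03  1.08 -0.02]
```

View pics/c6.png

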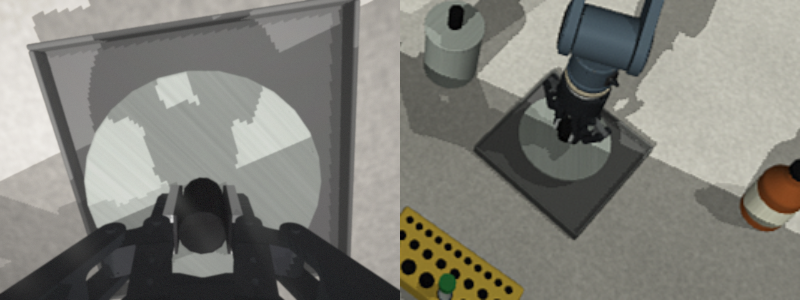

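The lid is inside the rim outline on all sides. Lowering slowly until it touches.

apply_moves --pt "15 0 0.25 0 0" --pt "15 0 0.5 0 0" --pt "15 0 0.7 0 0" --pt "15 0 0.85 0 0" --pt "15 0 0.95 0 0" --pt "15 0 1.0 0 0" --pt "15 0 1.03 0 0" --pt "15 0 1.03 0 0" --pt "15 0 1.03 0 0"

```text
t: 12.1
tcp_pos: [0.4926, 0.2573, 0.0266]
tool_rot: [-0.699, 0.108, -0.108, 0.699]
force: [-0.3, 0.1, -2.7]
finger_gap: 0.293
```

apply_moves --pt "15 0 0.02 0 0" --pt "15 0 0.04 0 0" --pt "15 0 0.06 0 0" --pt "15 0 0.06 0 0" --pt "15 0 0.06 0 0"

```text
t: 12.72
tcp_pos: [0.4925, 0.2573, 0.0256]
tool_rot: [-0.699, 0.108, -0.108, 0.699]
force: [-1.5, -0.1, 5.8]
finger_gap: 0.294
```

Contact: the force swung from -2.7 to +5.8 N. Opening, then backing straight up.

apply_moves --pt "28 0 0 0 0" --pt "32 0 0 0 0" --pt "40 0 0 0 0" --pt "55 0 0 0 0" --pt "60 0 0 0 0" --pt "60 0 0 0 0"

```text
t: 13.48
tcp_pos: [0.4925, 0.2573, 0.0246]
tool_rot: [0.699, -0.108, 0.108, -0.699]
force: [-0.6, 1.0, -0.1]
finger_gap: 0.702
```

```bash
python3 - <<'E'
from h import *
s=manip.sense();print(s["t"],s["tcp_pos"],s["finger_gap"],s["force"])
cv2.imwrite('pics/w7.png',manip.snapshot("wrist")[:,:,::-1])
E
```

```text
13.475 [0.49246162 0.25726801 0.0245697 ] 0.7016895734036408 [-0.5785868   0.97657819 -0.06546154]
```

View pics/w7.png

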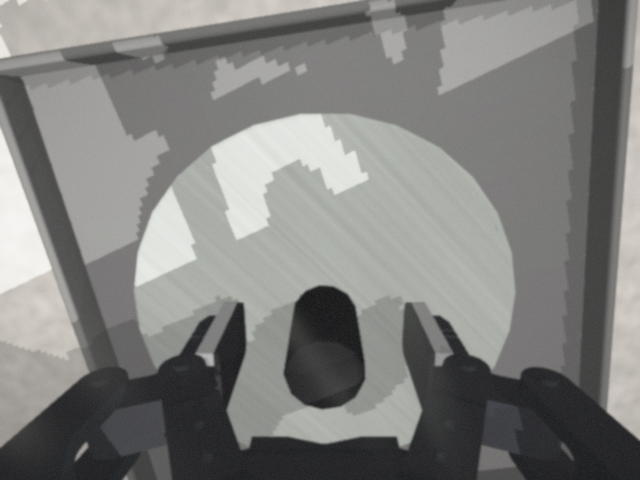

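The pads are clear of the knob on both sides, so I can withdraw.

apply_moves --pt "60 0 -0.4 0 0" --pt "60 0 -1.2 0 0" --pt "60 0 -2.2 0 0" --pt "60 0 -3.5 0 0" --pt "60 0 -5 0 0" --pt "60 0 -6.5 0 0" --pt "60 0 -8 0 0" --pt "60 0 -8.5 1.5 0" --pt "60 0 -8.5 3.3 0" --pt "60 0 -8.5 5 0" --pt "60 0 -8.5 6 0" --pt "60 0 -8.5 6 0"

```text
t: 15.02
tcp_pos: [0.5465, 0.4306, 0.2797]
tool_rot: [-0.699, 0.107, -0.107, 0.699]
force: [-0.7, -0.4, 0.4]
finger_gap: 0.703
```

```bash
python3 - <<'E'
from h import *
s=manip.sense();print(s["t"],s["tcp_pos"],s["force"],s["qd"].round(3))
for n in("scene","top"):
    cv2.imwrite(f"pics/{n}8.png",manip.snapshot(n)[:,:,::-1])
E
```

```text
15.025 [0.54651196 0.43062896 0.27972625] [-0.65942198 -0.37224726  0.3821044 ] [-0.032 -0.026  0.058 -0.023  0.008 -0.008]
```

View pics/top8.png

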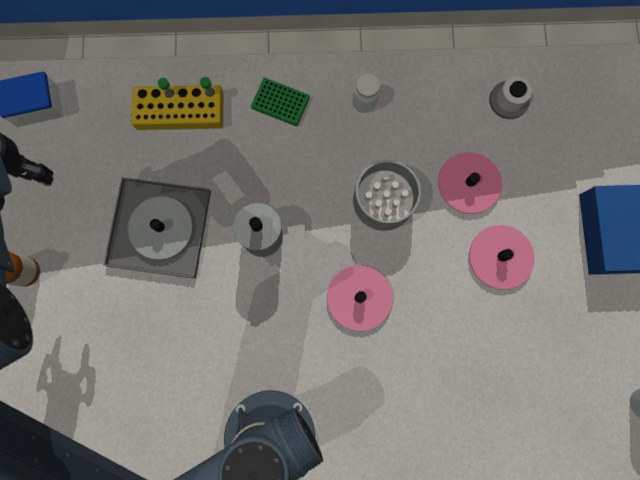

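View pics/scene8.png

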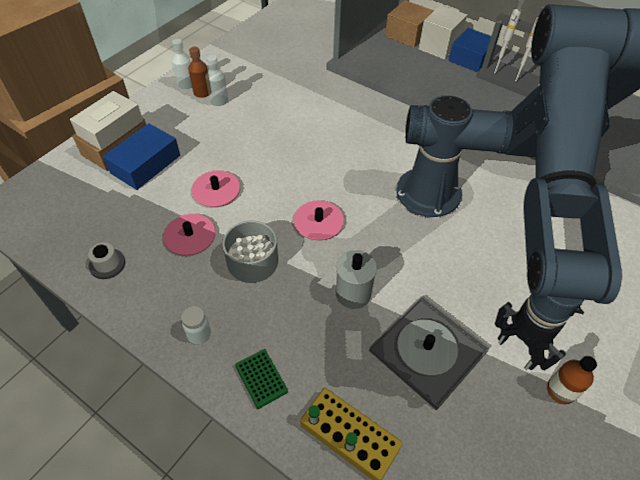

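The lid lies in the tray (top (159,228)). The wide can (388,195) and the narrow one (257,226) look unmoved. A quick numeric check before handing in.

```bash
python3 - <<'E'
from h import *
R={}
for n,seeds in {"top":{"lid":(158,226),"narrow":(257,224)},"scene":{"lid":(430,342),"narrow":(357,262)}}.items():
    im=cv2.imread(f"pics/{n}8.png"); m=(im.max(2)<45).astype(np.uint8)
    k,l,st,ce=cv2.connectedComponentsWithStats(m)
    for o,(u,v) in seeds.items(): R[n,o]=ce[l[v,u]]; print(n,o,st[l[v,u]],ce[l[v,u]])
for o in("lid","narrow"): print(o,tri(ray("top",*R["top",o]),ray("scene",*R["scene",o])).round(4))
for n,(x0,x1,y0,y1) in {"top":(350,428,205,235),"scene":(215,285,255,285)}.items():
    a=cv2.imread(f"pics/{n}0.png").astype(int)[y0:y1,x0:x1];b=cv2.imread(f"pics/{n}8.png").astype(int)[y0:y1,x0:x1]
    print(n,"can-base diff",np.abs(a-b).max(2).mean(), (np.abs(a-b).max(2)>25).mean())
s=manip.sense();print(s["force"],s["qd"].round(3))
print(manip.sign_off())
E
```

```text
top lid [150 219  15  13 137] [156.80291971 225.03649635]
top narrow [249 217  13  15 135] [255.47407407 223.88888889]
scene lid [423 334  12  16 139] [428.6618705  341.87769784]
scene narrow [352 254  11  16 139] [356.97841727 261.35251799]
lid [0.4925 0.2568 0.039 ]
narrow [0.4641 0.0103 0.1572]
top can-base diff 8.366666666666667 0.10427350427350428
scene can-base diff 7.286666666666667 0.08238095238095237
[-0.27930597  0.05383805 -0.32936202] [-0.016 -0.012  0.018 -0.001 -0.003  0.002]
the job is handed in; nothing more can be done
None
```

The wide canister's lid is off and lying flat, knob up, in the grey tray, and I handed the job in at about 15 s. I gripped the knob, lifted the lid straight up about 165 mm and carried it over. I then lowered it until it touched the tray floor, let go and backed clear.

**Lid:** the knob measured at (0.4925, 0.2568, 0.039). That is within about 1 mm of the tray centre I measured, and its height fits a lid flat on the floor (0.036–0.0435 m).

**Narrow canister:** still shut, and its knob measures within 0.3 mm of where it started.

**Wide canister:** it looks upright and in place in both views. I did not measure its position after the lift. A before/after image comparison around its base changed in about 8–10% of pixels. I put that down to the missing lid and shifted shadows, but did not separate that from any small shift.

**Arm:** nothing was touching the arm at the end, with force readings below 0.5 N.

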